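# Clear the hook box and hold its lid open

### The job

The fly tyer needs both hands in the hook box: clear its lid by standing the two capped tubes, cap up and fully down, each in the hole of the wooden block that fits it, and let go of them. Only then raise the box's spring-shut lid (it has a pull bar in front) and hold it with the fingers open at 60 degrees (from shut), and finish still holding it there, because it falls shut if let go. Leave everything else on the bench where it is.

Things in the scene. Friction and masses are not known exactly. Their poses are not given: they have to be found in the camera images.
- wide_center (a point): the WIDE tube: white capped bead tube, a plain cylinder 22 mm in diameter and 100 mm tall (the top 18 mm is its black cap), about 45 g; at the start it stands upright, cap up, on the closed lid. The point is its centre, 50 mm above its foot; its z axis points to the cap
- slim_center (a point): the SLIM tube: white capped bead tube, a plain cylinder 14 mm in diameter and 100 mm tall (the top 18 mm is its black cap), about 25 g; at the start it stands upright, cap up, on the closed lid. The point is its centre, 50 mm above its foot; its z axis points to the cap
- bore_wide (a point): centre of the mouth (at the block's top face) of the wider free hole, 26 mm in diameter and 40 mm deep, for the wide tube. The block is light wood, fixed, 70 x 170 x 50 mm; its holes stand in a row along its y axis and this one is in the middle. A seated tube stands 60 mm proud of the block. A short brush, part of the block, fills the row's other end: it stands 60 mm above the top face, 58 mm from this hole along +y. The block's z axis is up, its top 50 mm above the table
- bore_slim (a point): centre of the mouth of the narrower free hole of the same block, 18 mm in diameter and 40 mm deep, 55 mm from the wider hole along the block's -y, for the slim tube; same axes
- lid_bar (a point): centre of the lid's pull bar: a round steel bar 10 mm thick and 120 mm long, level, along the lid's y axis, held in front of the lid's front edge (the edge towards the robot) by two flat arms 110 mm apart; 45 mm from bar centre to lid edge, so fingers can straddle the bar from above between the arms. 73 mm above the table when shut. Axes are the lid's: at lid angle 0, x points from bar to hinge, z up
- lid_hinge (a point): middle of the hinge line, along the rear top edge of the hook box, 70 mm above the table. The hook box is medium wood, fixed, 140 mm deep x 200 mm wide x 70 mm high, its lid 6 mm thick on top; the bar centre lies 185 mm from the hinge line and 3 mm above it when shut. The point's axes turn with the lid, its y axis is the hinge line
- lid (a joint): lid angle in rad: 0 shut, growing as the bar side swings up and back over the hinge, stop at 1.45. A light spring and the lid's weight (about 0.25 kg) shut it from any angle; holding it takes about 2 to 4 N at the bar. The bar can turn between gripping fingers as the lid swings
- can: bystander: yellow drinks can, 66 mm across, 115 mm tall; origin at its foot, as for all bystanders
- cup: bystander: open paper cup, 84 mm across, 100 mm tall
- spool_a: bystander: thread spool, 28 mm across, 36 mm tall, standing between hook box and block
- spool_b: bystander: thread spool of the same size, at the left near the robot
- varnish: bystander: small amber bottle, 28 mm across, 60 mm tall, standing between hook box and block
- brush: bystander: brush lying at the back, 170 mm long
- scissors: bystander: small scissors lying at the right near the robot, about 150 mm long
Mind the look-alikes: they are no part of the job. Of the things that look like the part that bears bore_wide, the middle-sized one is meant.

How it is judged:
On the way, in this order (a step that is already met when the one before it is completed fails the run):
1. both tubes stand released in the holes that fit them (horizontal distance between wide_center and bore_wide below 0.012 m and z of wide_center in the frame of bore_wide below 0.017 m and angle between each of wide_center, slim_center's own z axis and vertical below 0.2 rad and contact force between the fingers and wide below 0.1 N and horizontal distance between slim_center and bore_slim below 0.012 m and z of slim_center in the frame of bore_slim below 0.017 m and contact force between the fingers and slim below 0.1 N), for 0.2 s.
2. the fingers hold the lid at about 60 degrees (value of joint lid between 0.908 and 1.187 rad and velocity of joint lid between -0.1 and 0.1 rad/s and contact force between the fingers and lid above 0.5 N and contact force between lid and can below 0.1 N and contact force between lid and cup below 0.1 N and contact force between lid and spool_a below 0.1 N and contact force between lid and spool_b below 0.1 N and contact force between lid and varnish below 0.1 N and contact force between lid and brush below 0.1 N and contact force between lid and scissors below 0.1 N and contact force between lid and wide below 0.1 N and contact force between lid and slim below 0.1 N), for 0.3 s.
At the end, for the whole second after the job is handed in: Lid still (under 0.1 rad/s) at 52 to 68 degrees, carried by the fingers alone (over 0.5 N, no loose thing touching it); both tubes cap up in their own holes, within 12 mm of the axis, at most 7 mm short of the bottom, tilted under 0.2 rad, not touched by the fingers (all of step 1 and all of step 2); the arm keeps its last pose, push and grip.
It fails at once if the lid is opened before both tubes stand in the block (value of joint lid above 0.15 rad and not (horizontal distance between wide_center and bore_wide below 0.012 m and z of wide_center in the frame of bore_wide below 0.017 m and angle between each of wide_center, slim_center's own z axis and vertical below 0.2 rad and contact force between the fingers and wide below 0.1 N and horizontal distance between slim_center and bore_slim below 0.012 m and z of slim_center in the frame of bore_slim below 0.017 m and contact force between the fingers and slim below 0.1 N)).
It fails at once if a bystander is shifted by more than 30 mm (distance of any of can, cup, spool_a, spool_b, varnish, brush, scissors from where it was at the start of the episode above 0.03 m).
It also fails if it takes over 72 s, if anything falls off the work surface, if the arm or the gripper's body presses on something with over 40 N, if the wrist force passes 120 N, or if a joint passes its speed limit or range.

### The arm

A 6-joint arm with a two-finger parallel gripper is mounted at the origin on the work surface. World frame = base frame: x ahead of the robot, y to its left, z up, the work surface at z = 0. Lengths are in m, angles in rad, forces in N, time in s.
With the tool pointing down it reaches from about 0.35 to 0.775 m from the base axis. Payload 5.5 kg.
Tool frame: the origin (TCP) lies at the very end of the fingers, on their centre line; the grasp point (between the pads) lies 19 mm behind it; z points along the fingers, y is the direction in which the jaws open and shut (so a half turn about z gives the same grasp; the last joint's range is limited). The gripper opens to 85 mm and grips with 20 to 120 N. Pads are 22 mm wide; open, the fingers measure 114 mm over their backs; the gripper's body (76 mm by 85 mm) begins 54 mm behind the grasp point. The pads swing forward as they close: fully open they stand 13 mm farther back than shut.
Start: joints at [-1.473, 0.313, 0.046, 1.304, 0, 1.431], TCP at [0.135, -0.559, 0.231] pointing down, gripper open.
Joint ranges: [-2.76, 2.76], [-0.86, 1.69], [-1.03, 1.26], [-2.2, 2.34], [-1.47, 1.5], [-3.14, 3.14]. Speed limits (rad/s): [2.57, 2.57, 3.14, 3.14, 3.14, 3.14].

### API

Orientations are given as a unit quaternion [w, x, y, z].
In Python, from workcell import get_state, imaging, env, spotter gives the robot as it stands.
- The arm moves only by the tool play_rows, never from a script. Its argument "moves" is a list of rows, each an object with "claw": the finger opening in cm, from 0 to 8.54; "delta_pos": the shift along the tool's x, y, z in cm, a list of three; "twist": the turn about the tool's z in degrees. A call has 1 to 12 rows; each row is the pose to reach, as a shift and turn from the pose commanded when the call began, along the tool's axes at that moment; what a row does not reach only later rows make up. A row lasts 1/8 s, in which the tool goes at most 62.5 mm and 10.7 degrees, less where a joint would pass 70% of its speed; a pose out of reach is approached as far as the arm can. A call with a gripper value outside its range is refused whole. The fingers move at their own pace and stop on an object; "force" is the grip in N (left out, the last holds). Time passes only in rows, so rows that repeat a pose let the fingers close. It gives the time, the measured TCP pose, the force and the opening at its end, in the units of the state.
- get_state(): the state, without advancing time (a new reading comes with each control period).
- imaging.read_camera(name): name is "scene" or "top"; returns the picture (400x640x3 uint8, red, green, blue); there is no depth.
- imaging.camera_info(name): a dict with "fx", "fy", "cx", "cy" (pixels), "world_to_cam" (4x4, takes a point from world to camera coordinates). Camera axes: x right, y down, z forward; pixel columns grow to the right and rows downward; lengths in m; the calibration is good to about 2 mm. A picture is of the moment at which its call begins. camera_info takes no time and is no camera call.
- env.hand_in(): hands the job in, once; it reports no verdict.
Trained networks look in the newest picture that a camera, given by its name, has taken for a name from the list of things; names that differ only in an ending like _2 or _b are one class to them, and where a whole thing is asked for, a point or a joint stands for the part that bears it (a point fixed in the world has none). Each returns a list of dicts, best first, with "conf" (0 to 1); they miss things now and then, are a little off and sometimes report something else, mostly with a low value. They report only what shows in the picture. A call takes as long as a camera call. They do not tell look-alikes from the thing itself.
- spotter.spot_in(camera, query): "extent" ([left, top, right, bottom] in pixels, round what is visible of it).
The state is a dict: "clock": time; "joint_pos": joint angles; "qvel": joint speeds; "tau": joint torques, N m; "tcp_pos": TCP position; "orientation": TCP orientation; "wrist_force": force on the tool from outside, world axes, zero at the start; "ft_torque": the same for the moment, N m; "finger_gap": finger opening in m.
Only numpy, scipy, OpenCV 4.12 (cv2) and the standard library are available. Lean on these libraries where they do the work, as an engineer would, in place of code of your own. Each camera call takes 0.05 s, during which the arm holds its last target. There are 200 camera calls.

## Working session

There is one attempt and no reset: what is moved stays moved. The work goes in short steps, Python scripts to look and compute and a tool call to move; the robot and the scene stay as the last step left them, time stands still between calls to the robot, and variables do not carry over. Pictures are saved under pics/ and viewed, about 8 in all and at most 12, crops included, and the job is handed in when it is done.

Besides the shell and the picture viewer there is one more tool, called after "Request:" by a JSON object that holds its "fn" and its "kwargs", one argument or row to a line. play_rows: Moves the arm, as the interface text tells. Its arguments: {"type":"object","properties":{"moves":{"type":"array"},"force":{"type":"number"}},"required":["moves"]}

```bash
mkdir -p pics; ls; python3 - <<'E'
from workcell import get_state, imaging, env, spotter
import cv2
s=get_state(); print(s)
for c in("scene","top"):
    cv2.imwrite(f"pics/{c}0.png",imaging.read_camera(c)[:,:,::-1])
    print(c,imaging.camera_info(c))
    for q in("wide_center","slim_center","bore_wide","lid_bar","lid","can","cup","spool_a","varnish"):
        try: print(q,[(d['extent'],round(d['conf'],2)) for d in spotter.spot_in(c,q)])
        except Exception as e: print(q,e)
E
```

```text
pics
{'clock': 0.0, 'joint_pos': array([-1.47258790e+00,  3.14029193e-01,  4.49753566e-02,  1.30360581e+00,
        1.04952233e-05,  1.43117446e+00]), 'qvel': array([-0.0002852 ,  0.00110556, -0.00176838, -0.00152358,  0.00095187,
       -0.00047633]), 'tau': array([-6.25820066e-04, -4.80628037e+01,  2.98533475e+01,  1.94102823e-02,
       -2.32536941e-04,  2.07283875e-05]), 'tcp_pos': array([ 0.13539739, -0.55830152,  0.23039102]), 'orientation': array([-9.31349184e-04,  9.92937492e-01,  1.18635027e-01,  2.45366794e-05]), 'wrist_force': array([ 0.1967124 , -0.79923135, -0.4073445 ]), 'ft_torque': array([-0.03825633, -0.03658913,  0.00679825]), 'finger_gap': 0.08523365932184826}
scene {'fx': 508.25610543488546, 'fy': 508.25610543488546, 'cx': 313.43999261196905, 'cy': 197.96540446502712, 'world_to_cam': array([[-0.5844074 ,  0.81143693, -0.00617276,  0.35691561],
       [ 0.49759592,  0.3523454 , -0.79262288, -0.22353522],
       [-0.64098852, -0.46628622, -0.60968096,  1.76936852],
       [ 0.        ,  0.        ,  0.        ,  1.        ]])}
wide_center [([408.1, 204.6, 422.0, 241
[... 775 characters left out ...]
, -0.98227998,  1.47583224],
       [ 0.        ,  0.        ,  0.        ,  1.        ]])}
wide_center [([228.6, 193.8, 238.7, 208.1], 0.52)]
slim_center [([266.7, 194.0, 270.1, 202.3], 0.57)]
bore_wide [([356.5, 182.3, 412.2, 208.5], 0.78), ([339.1, 237.7, 418.1, 275.9], 0.78), ([384.4, 132.4, 424.5, 155.9], 0.65), ([213.2, 178.8, 286.2, 241.8], 0.63)]
lid_bar [([215.9, 174.8, 287.1, 243.6], 0.73)]
lid [([215.2, 175.6, 286.3, 241.6], 0.77)]
can [([270.4, 135.2, 295.5, 161.6], 0.9)]
cup [([436.7, 160.3, 465.0, 188.4], 0.8)]
spool_a [([181.5, 259.4, 193.3, 267.3], 0.67), ([312.9, 230.1, 316.8, 238.2], 0.48), ([355.2, 181.6, 413.7, 206.4], 0.45)]
varnish [([315.3, 189.3, 327.3, 199.7], 0.38)]
```

```bash
python3 - <<'E'
import cv2
a=cv2.imread("pics/top0.png")[110:310,160:480]; cv2.imwrite("pics/topc.png",cv2.resize(a,(800,500),interpolation=cv2.INTER_CUBIC))
a=cv2.imread("pics/scene0.png")[110:350,140:540]; cv2.imwrite("pics/scenec.png",cv2.resize(a,(800,480),interpolation=cv2.INTER_CUBIC))
E
```

```text
(no output)
```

View pics/topc.png

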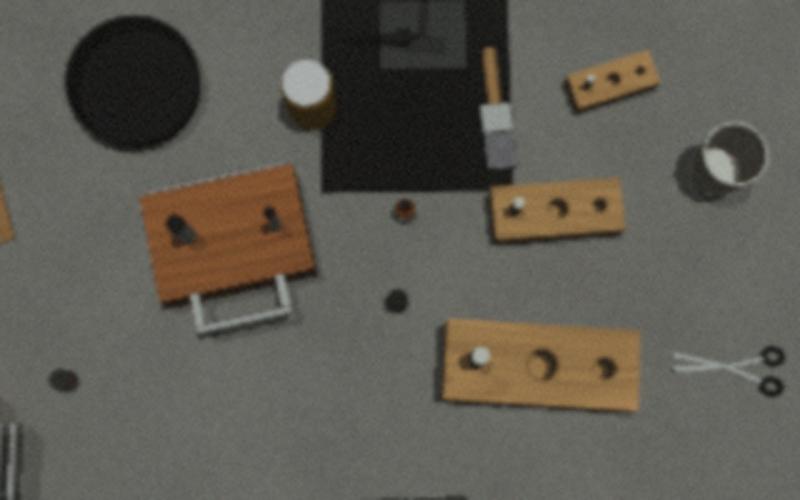

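View pics/scenec.png

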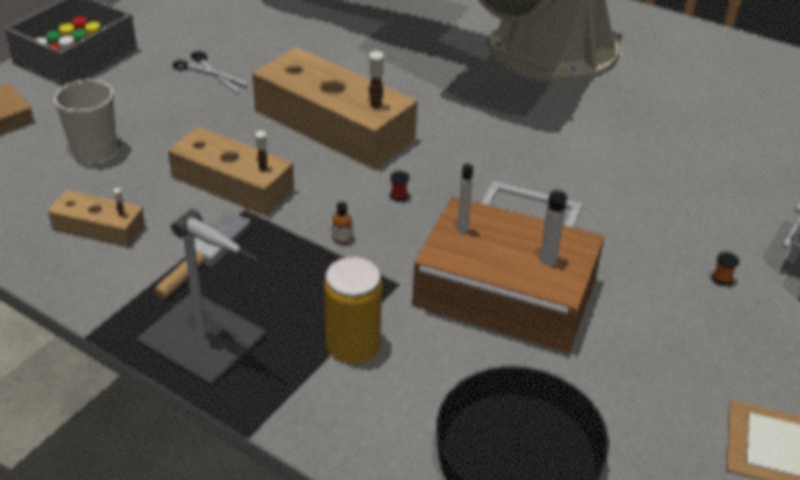

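```bash
cat > h.py <<'E'
import numpy as np,cv2
from scipy.optimize import minimize
from workcell import get_state, imaging, env, spotter
I={c:imaging.camera_info(c) for c in("scene","top")}
def proj(c,P):
    i=I[c];P=np.atleast_2d(P);q=P@i["world_to_cam"][:3,:3].T+i["world_to_cam"][:3,3]
    return np.c_[i["fx"]*q[:,0]/q[:,2]+i["cx"],i["fy"]*q[:,1]/q[:,2]+i["cy"]]
def back(c,uv,z):
    i=I[c];R=i["world_to_cam"][:3,:3];t=i["world_to_cam"][:3,3];o=-R.T@t
    d=R.T@np.array([(uv[0]-i["cx"])/i["fx"],(uv[1]-i["cy"])/i["fy"],1]);return o+d*(z-o[2])/d[2]
def shot(c,n=1): return np.mean([imaging.read_camera(c).astype(float) for _ in range(n)],0).astype(np.uint8)
def box(p,sx,sy,z0,z1):
    x,y,a=p;R=np.array([[np.cos(a),-np.sin(a)],[np.sin(a),np.cos(a)]])
    xy=np.array([[i*sx/2,j*sy/2] for i in(-1,1) for j in(-1,1)])@R.T+[x,y]
    return np.vstack([np.c_[xy,np.full(4,z)] for z in(z0,z1)])
S=8
def hullmask(c,P):
    m=np.zeros((400,640),np.uint8);h=cv2.convexHull((proj(c,P)).astype(np.float32))[:,0]
    cv2.fillConvexPoly(m,np.round(h*16).astype(np.int32),255,cv2.LINE_AA,4);return m/255.
def fit(p0,model,masks):
    # masks: dict cam->(mask float, roi slice)
    def cost(p): return sum(np.abs(hullmask(c,model(p))[r]-m[r]).sum() for c,(m,r) in masks.items())
    r=minimize(cost,p0,method="Nelder-Mead",options=dict(initial_simplex=[p0]+[np.add(p0,d) for d in np.diag([.012,.012,.08])],xatol=1e-4,fatol=.1));return r.x,r.fun
E
python3 - <<'E'
from h import *
A={c:shot(c,6) for c in I}; np.savez("avg.npz",**A)
print({c:-I[c]["world_to_cam"][:3,:3].T@I[c]["world_to_cam"][:3,3] for c in I})
out=[]
for c in I:
    hsv=cv2.cvtColor(A[c],cv2.COLOR_RGB2HSV); m=((hsv[...,1]>75)&(hsv[...,0]<28)).astype(np.uint8)
    A[c+"m"]=m; out.append(np.vstack([A[c][110:310,140:540,::-1],np.repeat(m[110:310,140:540,None]*255,3,2)]))
cv2.imwrite("pics/m.png",np.hstack(out))
tc=lambda x,y:(160+x/2.5,110+y/2.5); sc=lambda x,y:(140+x/2,110+y/2)
for n,a,b,z in[("wide cap",tc(176,222),sc(557,197),.172),("slim cap",tc(270,213),sc(467,171),.172),("bore",tc(559,207),sc(230,157),.05),("slimbore",tc(601,205),sc(199,145),.05),("can",tc(307,80),sc(353,272),.115),("varn",tc(404,209),sc(342,235),.02),("spa",tc(396,300),sc(400,180),.03),("bar",tc(247,321),sc(533,193),.073)]:
    print(n,back("top",a,z).round(3),back("scene",b,z).round(3))
E
```

```text
{'scene': array([1.45395926, 0.61417926, 0.90377433]), 'top': array([0.31716163, 0.01332861, 1.56231492])}
wide cap [0.578 0.272 0.172] [0.577 0.274 0.172]
slim cap [0.587 0.16  0.172] [0.594 0.165 0.172]
bore [ 0.615 -0.205  0.05 ] [ 0.616 -0.199  0.05 ]
slimbore [ 0.617 -0.26   0.05 ] [ 0.62  -0.255  0.05 ]
can [0.771 0.121 0.115] [0.766 0.121 0.115]
varn [ 0.62  -0.002  0.02 ] [0.633 0.008 0.02 ]
spa [0.497 0.01  0.03 ] [0.5   0.012 0.03 ]
bar [0.468 0.198 0.073] [0.469 0.199 0.073]
```

View pics/m.png

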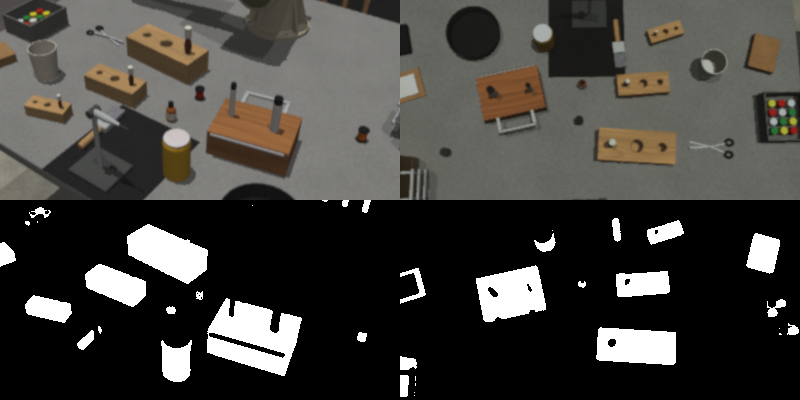

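```bash
python3 - <<'E'
from h import *
A=np.load("avg.npz"); M={}
for c in I:
    hsv=cv2.cvtColor(A[c],cv2.COLOR_RGB2HSV); M[c]=cv2.morphologyEx(((hsv[...,1]>75)&(hsv[...,0]<28)).astype(np.uint8),cv2.MORPH_CLOSE,np.ones((3,3)))*1.
r=np.s_
B=lambda p:box(p,.07,.17,0,.05)
bt={"top":(M["top"],r[172:222,345:422])}; bs={"scene":(M["scene"],r[165:222,215:300])}
for m in(bt,bs,{**bt,**bs}): x,f=fit([.615,-.2,-.0],B,m); print("block",x.round(4),round(f,1))
a=x[2]; yv=np.array([-np.sin(a),np.cos(a)])
print("bores wide",x[:2],"slim",x[:2]-.055*yv, "brush",x[:2]+.058*yv, proj("top",[*x[:2],.05]),proj("scene",[*x[:2],.05]))
X=lambda p:box(p,.14,.2,0,.076)
xt={"top":(M["top"],r[165:250,205:300])}; xs={"scene":(M["scene"],r[200:292,340:450])}
for m in(xt,xs,{**xt,**xs}): x,f=fit([.58,.21,.15],X,m); print("box",x.round(4),round(f,1))
a=x[2]; xv=np.array([np.cos(a),np.sin(a)]); print("hinge",x[:2]+.07*xv,"bar",x[:2]-.115*xv)
# caps: dark blobs
from scipy.optimize import least_squares
for n,g,D,in(("wide",(.577,.273),.022),("slim",(.590,.162),.014)):
    obs={}
    for c in I:
        v=A[c].max(2); u=proj(c,[*g,.167])[0].astype(int); w=v[u[1]-11:u[1]+12,u[0]-11:u[0]+12].astype(int)
        if n=="wide": print(c,u); print("\n".join(" ".join("%3d"%k for k in q) for q in w))
E
```

```text
block [ 0.6177 -0.2029  0.0674] 154.2
block [ 0.6126 -0.2055 -0.0101] 441.6
block [ 0.6151 -0.2036  0.0434] 622.2
bores wide [ 0.61507138 -0.2035592 ] slim [ 0.61745522 -0.25850751] brush [ 0.61255751 -0.1456137 ] [[383.17418876 192.70928799]] [[254.11748861 187.78561194]]
box [0.5852 0.2277 0.216 ] 309.1
box [0.5821 0.226  0.2352] 927.6
box [0.5827 0.2262 0.2324] 1255.1
hinge [0.65084251 0.24228803] bar [0.47081775 0.19967245]
scene [417 209]
126 128 127 128 129 127 129 129 129 129 128 129 128 127 129 129 127 129 129 127 128 127 128
127 127 127 128 129 129 129 128 128 128 128 127 128 128 128 128 127 128 130 129 128 127 127
126 126 127 127 127 129 129 128 128 128 128 128 128 129 129 128 127 128 128 128 128 127 129
125 126 126 127 128 128 130 130 129 128 130 129 129 130 128 129 129 130 129 128 127 128 129
126 126 126 127 128 130 130 128 127 129 128 128 129 128 128 129 130 130 131 130 127 128 130
128 128 128 127 127 128 129 129 127 126 124 123 124 124 125 128 129 130 130 128 128 128 130
132 129 129 128 129 128 129 128 125 121 112 105 106 109 113 121 125 129 129 130 128 128 130
145 139 
[... 2893 characters left out ...]
  77  48  37  37  45  48  51  52  55  63  85 110 121 124
114 120 121 120 120 120 121 121 112  87  63  50  46  46  49  51  51  53  57  74  93 105 113
112 121 123 121 122 123 124 123 116  92  68  59  53  49  47  48  49  53  56  74  88  97 102
118 124 126 123 124 125 125 126 119  92  68  59  56  54  49  48  48  54  61  79  89  95  97
122 127 125 125 124 124 122 122 115  94  69  62  60  64  67  63  62  67  80  87  94  95  99
119 125 124 122 122 119 120 118 116 107  86  76  78  91  98  99  93  91  94  96  97 101 102
111 116 119 120 121 118 118 117 118 114 111 105 105 113 117 118 113 109 104 104 103 105 111
103 111 117 119 120 119 119 120 121 120 120 121 119 123 124 125 124 120 118 112 110 115 119
```

```bash
python3 - <<'E'
from h import *
A=np.load("avg.npz"); out=[]
for c,(y0,x0) in (("top",(165,205)),("scene",(140,215))):
    im=cv2.resize(A[c],None,fx=4,fy=4,interpolation=cv2.INTER_CUBIC)[:,:,::-1].copy()
    for P in(box([.6151,-.2036,.0434],.07,.17,0,.05),box([.5827,.2262,.2324],.14,.2,0,.076)):
        q=((proj(c,P)+.5)*4).astype(int)
        for k in range(8):
            for j in range(k):
                if bin(k^j).count("1")==1: cv2.line(im,q[k],q[j],(0,255,0),1)
    h=90 if c=="top" else 140
    out.append(im[y0*4:(y0+h)*4,x0*4:(x0+230)*4])
cv2.imwrite("pics/ov.png",cv2.resize(np.vstack(out),(600,600),interpolation=cv2.INTER_AREA) if 0 else cv2.resize(np.vstack(out),None,fx=.65,fy=.65,interpolation=cv2.INTER_AREA))
E
```

```text
(no output)
```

View pics/ov.png

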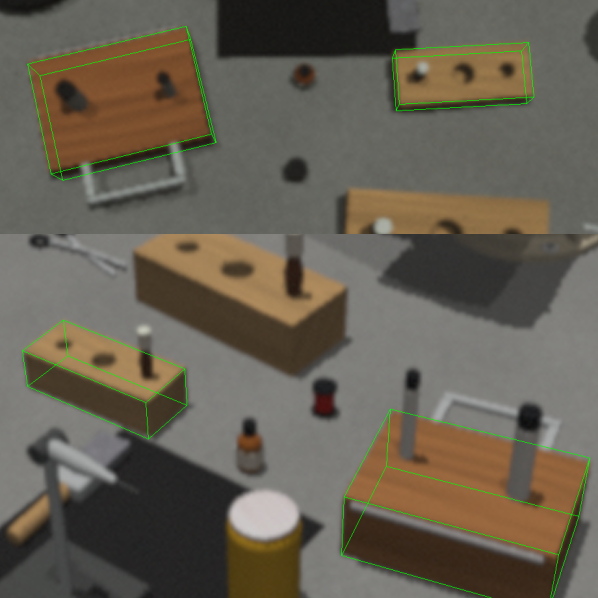

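```bash
cat >> h.py <<'E'
th=np.linspace(0,2*np.pi,24,endpoint=False)
def cyl(p,d,z0,z1):
    xy=np.c_[np.cos(th),np.sin(th)]*d/2+np.asarray(p)[:2]
    return np.vstack([np.c_[xy,np.full(24,z)] for z in(z0,z1)])
def capfit(c,img,g,d,z1,hi=128,lo=30):
    m=np.clip((hi-img.max(2).astype(float))/(hi-lo),0,1); u=proj(c,[*g,z1-.009])[0].astype(int)
    r=np.s_[u[1]-9:u[1]+(8 if c=="scene" else 4),u[0]-9:u[0]+(10 if c=="scene" else 6)]
    def cost(p): return ((cv2.GaussianBlur(hullmask(c,cyl(p,d,z1-.018,z1)),(0,0),1.1)[r]-m[r])**2).sum()
    o=minimize(cost,g,method="Nelder-Mead",options=dict(initial_simplex=[g,np.add(g,[.006,0]),np.add(g,[0,.006])],xatol=1e-4)); return o.x.round(4),round(o.fun,1)
E
python3 - <<'E'
from h import *
A=np.load("avg.npz")
for n,g,d in(("wide",[.577,.273],.022),("slim",[.590,.162],.014)):
    for c in I: print(n,c,*capfit(c,A[c],g,d,.176))
E
```

```text
wide scene [0.5818 0.276 ] 7.6
wide top [0.5742 0.273 ] 0.9
slim scene [0.5933 0.1638] 4.8
slim top [0.587  0.1612] 1.2
```

Request:
{"fn": "play_rows", "kwargs": {
  "moves": [
    {"claw": 5, "delta_pos": [30.5, -29.6, -2], "twist": -79},
    {"claw": 5, "delta_pos": [30.5, -29.6, -2], "twist": -79},
    {"claw": 5, "delta_pos": [30.5, -29.6, -2], "twist": -79},
    {"claw": 5, "delta_pos": [30.5, -29.6, -2], "twist": -79},
    {"claw": 5, "delta_pos": [30.5, -29.6, -2], "twist": -79},
    {"claw": 5, "delta_pos": [30.5, -29.6, -2], "twist": -79},
    {"claw": 5, "delta_pos": [30.5, -29.6, -2], "twist": -79},
    {"claw": 5, "delta_pos": [30.5, -29.6, -2], "twist": -79},
    {"claw": 5, "delta_pos": [30.5, -29.6, -2], "twist": -79},
    {"claw": 5, "delta_pos": [30.5, -29.6, -2], "twist": -79}
  ],
  "force": 25
}}

```text
clock: 2.85
tcp_pos: [0.362, -0.1997, 0.2513]
orientation: [0.0, 0.691, 0.722, -0.0]
wrist_force: [-0.5, -0.4, 0.4]
finger_gap: 0.05
```

Request:
{"fn": "play_rows", "kwargs": {
  "moves": [
    {"claw": 5, "delta_pos": [35.0, 24.2, 0], "twist": 0},
    {"claw": 5, "delta_pos": [35.0, 24.2, 0], "twist": 0},
    {"claw": 5, "delta_pos": [35.0, 24.2, 0], "twist": 0},
    {"claw": 5, "delta_pos": [35.0, 24.2, 0], "twist": 0},
    {"claw": 5, "delta_pos": [35.0, 24.2, 0], "twist": 0},
    {"claw": 5, "delta_pos": [35.0, 24.2, 0], "twist": 0},
    {"claw": 5, "delta_pos": [35.0, 24.2, 0], "twist": 0},
    {"claw": 5, "delta_pos": [35.0, 24.2, 0], "twist": 0},
    {"claw": 5, "delta_pos": [35.0, 24.2, 0], "twist": 0}
  ]
}}

```text
clock: 3.98
tcp_pos: [0.5876, 0.1602, 0.2507]
orientation: [-0.0, 0.691, 0.723, -0.001]
wrist_force: [-0.5, -0.1, -0.3]
finger_gap: 0.0502
```

Request:
{"fn": "play_rows", "kwargs": {
  "moves": [
    {"claw": 5, "delta_pos": [0, 0, 4], "twist": 0},
    {"claw": 5, "delta_pos": [0, 0, 8], "twist": 0},
    {"claw": 5, "delta_pos": [0, 0, 11.5], "twist": 0},
    {"claw": 5, "delta_pos": [0, 0, 11.5], "twist": 0}
  ]
}}

```text
clock: 4.47
tcp_pos: [0.5851, 0.1591, 0.134]
orientation: [-0.002, 0.692, 0.722, -0.002]
wrist_force: [-0.3, 0.2, 0.8]
finger_gap: 0.0503
```

```bash
python3 - <<'E'
from h import *
a=shot("scene",2)[160:300,300:480]; b=shot("top",2)[150:250,200:340]
cv2.imwrite("pics/g1.png",np.hstack([cv2.resize(a,(540,420),interpolation=3),cv2.resize(b,(260,186)) if 0 else np.pad(cv2.resize(b,(252,180),interpolation=3),((0,240),(0,0),(0,0)))])[:,:,::-1])
E
```

```text
(no output)
```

View pics/g1.png

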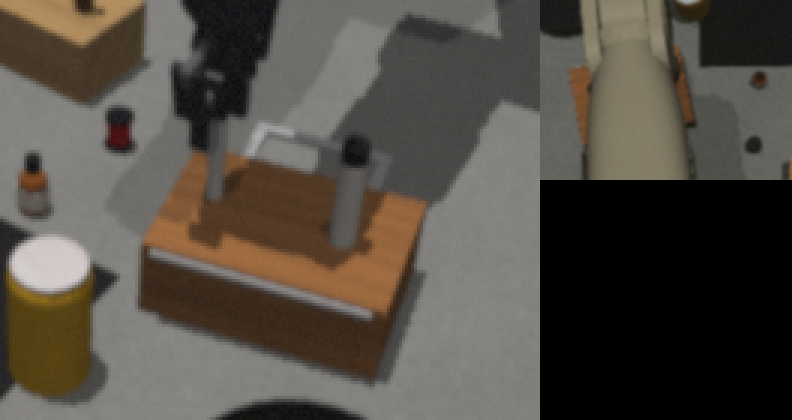

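Request:
{"fn": "play_rows", "kwargs": {
  "moves": [
    {"claw": 5, "delta_pos": [0, 0, 0], "twist": 0},
    {"claw": 1, "delta_pos": [0, 0, 0], "twist": 0},
    {"claw": 1, "delta_pos": [0, 0, 0], "twist": 0},
    {"claw": 1, "delta_pos": [0, 0, 0], "twist": 0},
    {"claw": 1, "delta_pos": [0, 0, 0], "twist": 0},
    {"claw": 1, "delta_pos": [0, 0, 0], "twist": 0}
  ]
}}

```text
clock: 5.42
tcp_pos: [0.5879, 0.1615, 0.1364]
orientation: [0.0, 0.691, 0.723, 0.0]
wrist_force: [-0.3, 0.4, 1.8]
finger_gap: 0.0131
```

Request:
{"fn": "play_rows", "kwargs": {
  "moves": [
    {"claw": 1, "delta_pos": [0, 0, -3], "twist": 0},
    {"claw": 1, "delta_pos": [0, 0, -7], "twist": 0},
    {"claw": 1, "delta_pos": [0, 0, -10], "twist": 0},
    {"claw": 1, "delta_pos": [0, 0, -10], "twist": 0},
    {"claw": 1, "delta_pos": [0, 0, -10], "twist": 0}
  ]
}}

```text
clock: 6.05
tcp_pos: [0.5874, 0.1613, 0.235]
orientation: [-0.0, 0.691, 0.723, -0.001]
wrist_force: [-0.8, -0.5, -1.2]
finger_gap: 0.0136
```

Request:
{"fn": "play_rows", "kwargs": {
  "moves": [
    {"claw": 1, "delta_pos": [-10, 0.2, 0], "twist": 0},
    {"claw": 1, "delta_pos": [-42.1, 1.0, 0], "twist": 0},
    {"claw": 1, "delta_pos": [-42.1, 1.0, 0], "twist": 0},
    {"claw": 1, "delta_pos": [-42.1, 1.0, 0], "twist": 0},
    {"claw": 1, "delta_pos": [-42.1, 1.0, 0], "twist": 0},
    {"claw": 1, "delta_pos": [-42.1, 1.0, 0], "twist": 0},
    {"claw": 1, "delta_pos": [-42.1, 1.0, 0], "twist": 0},
    {"claw": 1, "delta_pos": [-42.1, 1.0, 0], "twist": 0},
    {"claw": 1, "delta_pos": [-42.1, 1.0, 6], "twist": 0},
    {"claw": 1, "delta_pos": [-42.1, 1.0, 11.3], "twist": 0},
    {"claw": 1, "delta_pos": [-42.1, 1.0, 11.3], "twist": 0},
    {"claw": 1, "delta_pos": [-42.1, 1.0, 11.3], "twist": 0}
  ]
}}

```text
clock: 7.55
tcp_pos: [0.6177, -0.2583, 0.1247]
orientation: [0.0, 0.69, 0.723, 0.0]
wrist_force: [0.2, 0.5, 0.3]
finger_gap: 0.0132
```

```bash
python3 - <<'E'
from h import *
A=np.load("avg.npz");s=get_state();print(s["tcp_pos"],s["finger_gap"])
a=shot("scene",4);b=shot("top",2)
p=s["tcp_pos"]; print("foot pred",proj("scene",[*p[:2],p[2]-.06]),"hole pred",proj("scene",[.6172,-.2585,.05]))
f=lambda i:cv2.resize(i[155:225,210:300],None,fx=4.4,fy=4.4,interpolation=3)
o=np.hstack([f(a),f(A["scene"])])[:,:,::-1].copy()
q=((proj("scene",[[*p[:2],p[2]-.06],[*p[:2],p[2]-.01],[.6172,-.2585,.05]])-[210,155]+.5)*4.4).astype(int)
for k in q: cv2.circle(o,k,2,(0,255,0),-1); cv2.circle(o,k+[396,0],2,(0,255,0),-1)
cv2.imwrite("pics/i1.png",o)
E
```

```text
[ 0.61774501 -0.25827791  0.12466256] 0.01317305204364583
foot pred [[238.62975093 177.55565131]] hole pred [[239.18921058 181.60058388]]
```

View pics/i1.png

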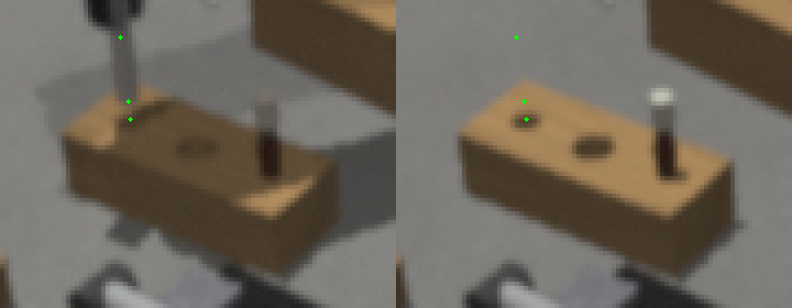

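```bash
python3 - <<'E'
from h import *
a=shot("scene",6).astype(int); p=get_state()["tcp_pos"]
for v in range(163,182): print(v,a[v,228:252].max(1), "pred u", np.interp(v,*proj("scene",[[*p[:2],z] for z in(.17,.14,.11,.08,.06)]).T[::-1]).round(1))
g=np.load("avg.npz")["scene"].max(2)
for v in range(178,188): print(v,g[v,230:250])
E
```

```text
163 [132 131 130 130 130 127 116  93  81  82  83  90 107 124 128 130 129 129
 127 127 126 128 127 127] pred u 237.0
164 [131 131 131 131 131 131 122 102  88  86  85  88 103 122 127 129 129 129
 128 126 126 127 126 127] pred u 237.1
165 [132 130 131 131 131 130 124 104  89  86  85  86 101 120 126 128 129 128
 127 124 125 124 121 119] pred u 237.2
166 [130 129 130 130 129 130 124 108  90  87  85  86  99 120 125 127 126 121
 118 118 118 118 115 112] pred u 237.3
167 [128 129 128 129 129 128 125 112  92  86  86  85  97 118 120 121 118 113
 112 110 111 111 111 110] pred u 237.4
168 [128 129 129 129 129 127 124 113  93  87  85  85  93 112 114 112 112 111
 108 109 109 108 109 109] pred u 237.5
169 [127 127 126 128 126 120 118 109  92  86  86  84  88 104 110 111 111 109
 107 108 108 109 109 109] pred u 237.7
170 [122 120 119 120 118 114 112 106  91  86  86  83  87  99 107 111 110 110
 108 107 108 109 109 109] pred u 237.8
171 [113 112 112 113 112 110 110 104  92  86  85  84  85  98 108 111 110 110
 109 108 108 109 109 109] pred u 237.9
172 [109 109 111 112 110 110 110 105  93  87  86  84  85
[... 1273 characters left out ...]
167]
180 [159 167 168 169 170 170 164 152 144 137 137 142 153 160 165 165 167 170
 170 171]
181 [171 172 171 169 169 164 146 123 112 104 103 114 133 155 164 166 167 168
 169 171]
182 [174 175 174 173 169 160 132 101  83  78  80  95 125 158 168 167 165 166
 166 168]
183 [171 173 174 175 173 165 141 109  94  91  97 117 144 165 173 173 170 166
 166 166]
184 [166 169 170 172 173 170 159 145 137 133 136 147 161 170 174 175 173 171
 170 167]
185 [162 164 167 168 169 170 169 168 165 162 162 162 166 168 169 171 172 173
 174 171]
186 [154 159 162 165 166 168 169 170 171 170 168 167 167 167 167 168 169 172
 171 168]
187 [130 142 154 160 163 165 167 168 169 169 169 169 169 167 166 166 167 168
 168 159]
```

Request:
{"fn": "play_rows", "kwargs": {
  "moves": [
    {"claw": 1, "delta_pos": [-0.1, 0, 0], "twist": 0},
    {"claw": 1, "delta_pos": [-0.1, 0, 0.7], "twist": 0},
    {"claw": 1, "delta_pos": [-0.1, 0, 1.2], "twist": 0},
    {"claw": 1, "delta_pos": [-0.1, 0, 1.7], "twist": 0},
    {"claw": 1, "delta_pos": [-0.1, 0, 2.2], "twist": 0},
    {"claw": 1, "delta_pos": [-0.1, 0, 2.2], "twist": 0}
  ]
}}

```text
clock: 8.9
tcp_pos: [0.6171, -0.2594, 0.1007]
orientation: [-0.0, 0.691, 0.723, 0.0]
wrist_force: [1.6, 1.1, -0.5]
finger_gap: 0.013
```

Request:
{"fn": "play_rows", "kwargs": {
  "moves": [
    {"claw": 1, "delta_pos": [0, 0, 0.6], "twist": 0},
    {"claw": 1, "delta_pos": [0, 0, 1.2], "twist": 0},
    {"claw": 1, "delta_pos": [0, 0, 1.8], "twist": 0},
    {"claw": 1, "delta_pos": [0, 0, 2.4], "twist": 0},
    {"claw": 1, "delta_pos": [0, 0, 2.8], "twist": 0},
    {"claw": 1, "delta_pos": [0, 0, 3.1], "twist": 0},
    {"claw": 1, "delta_pos": [0, 0, 3.1], "twist": 0}
  ]
}}

```text
clock: 9.78
tcp_pos: [0.6175, -0.2598, 0.0709]
orientation: [0.0, 0.691, 0.723, 0.0]
wrist_force: [0.7, 1.6, 3.5]
finger_gap: 0.0137
```

Request:
{"fn": "play_rows", "kwargs": {
  "moves": [
    {"claw": 4.5, "delta_pos": [0, 0, 0], "twist": 0},
    {"claw": 4.5, "delta_pos": [0, 0, 0], "twist": 0},
    {"claw": 4.5, "delta_pos": [0, 0, 0], "twist": 0},
    {"claw": 4.5, "delta_pos": [0, 0, 0], "twist": 0},
    {"claw": 4.5, "delta_pos": [0, 0, -4], "twist": 0},
    {"claw": 4.5, "delta_pos": [0, 0, -10], "twist": 0},
    {"claw": 4.5, "delta_pos": [0, 0, -16], "twist": 0},
    {"claw": 4.5, "delta_pos": [0, 0, -18], "twist": 0},
    {"claw": 4.5, "delta_pos": [0, 0, -18], "twist": 0}
  ]
}}

```text
clock: 10.9
tcp_pos: [0.6181, -0.2603, 0.2526]
orientation: [0.002, 0.691, 0.723, 0.0]
wrist_force: [0.5, 0.1, -0.7]
finger_gap: 0.0451
```

Request:
{"fn": "play_rows", "kwargs": {
  "moves": [
    {"claw": 5.5, "delta_pos": [53.4, -1.8, 0], "twist": 0},
    {"claw": 5.5, "delta_pos": [53.4, -1.8, 0], "twist": 0},
    {"claw": 5.5, "delta_pos": [53.4, -1.8, 0], "twist": 0},
    {"claw": 5.5, "delta_pos": [53.4, -1.8, 0], "twist": 0},
    {"claw": 5.5, "delta_pos": [53.4, -1.8, 0], "twist": 0},
    {"claw": 5.5, "delta_pos": [53.4, -1.8, 0], "twist": 0},
    {"claw": 5.5, "delta_pos": [53.4, -1.8, 0], "twist": 0},
    {"claw": 5.5, "delta_pos": [53.4, -1.8, 0], "twist": 0},
    {"claw": 5.5, "delta_pos": [53.4, -1.8, 0], "twist": 0},
    {"claw": 5.5, "delta_pos": [53.4, -1.8, 0], "twist": 0},
    {"claw": 5.5, "delta_pos": [53.4, -1.8, 0], "twist": 0}
  ]
}}

```text
clock: 12.28
tcp_pos: [0.5741, 0.2723, 0.2485]
orientation: [-0.0, 0.691, 0.723, -0.001]
wrist_force: [-0.0, 0.3, -0.1]
finger_gap: 0.055
```

```bash
python3 - <<'E'
from h import *
o=[cv2.resize(shot(c,3)[y:y+90,x:x+130],None,fx=3,fy=3,interpolation=3) for c,y,x in(("scene",145,200),("top",150,340))]
cv2.imwrite("pics/r1.png",np.hstack(o)[:,:,::-1])
E
```

```text
(no output)
```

View pics/r1.png

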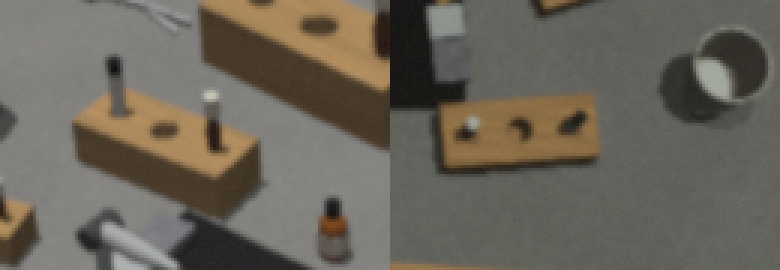

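Request:
{"fn": "play_rows", "kwargs": {
  "moves": [
    {"claw": 5.5, "delta_pos": [0, 0, 4], "twist": 0},
    {"claw": 5.5, "delta_pos": [0, 0, 8], "twist": 0},
    {"claw": 5.5, "delta_pos": [0, 0, 11.3], "twist": 0},
    {"claw": 5.5, "delta_pos": [0, 0, 11.3], "twist": 0},
    {"claw": 5.5, "delta_pos": [0, 0, 11.3], "twist": 0},
    {"claw": 1.8, "delta_pos": [0, 0, 11.3], "twist": 0},
    {"claw": 1.8, "delta_pos": [0, 0, 11.3], "twist": 0},
    {"claw": 1.8, "delta_pos": [0, 0, 11.3], "twist": 0},
    {"claw": 1.8, "delta_pos": [0, 0, 11.3], "twist": 0},
    {"claw": 1.8, "delta_pos": [0, 0, 11.3], "twist": 0}
  ]
}}

```text
clock: 13.82
tcp_pos: [0.5755, 0.2732, 0.1385]
orientation: [0.001, 0.691, 0.723, 0.001]
wrist_force: [0.3, 0.7, 5.4]
finger_gap: 0.0212
```

Request:
{"fn": "play_rows", "kwargs": {
  "moves": [
    {"claw": 1.8, "delta_pos": [0, 0, -3], "twist": 0},
    {"claw": 1.8, "delta_pos": [0, 0, -7], "twist": 0},
    {"claw": 1.8, "delta_pos": [0, 0, -10], "twist": 0},
    {"claw": 1.8, "delta_pos": [0, 0, -10], "twist": 0},
    {"claw": 1.8, "delta_pos": [0, 0, -10], "twist": 0}
  ]
}}

```text
clock: 14.45
tcp_pos: [0.5742, 0.2727, 0.2359]
orientation: [-0.0, 0.691, 0.723, -0.001]
wrist_force: [-0.5, -0.6, -1.6]
finger_gap: 0.0211
```

Request:
{"fn": "play_rows", "kwargs": {
  "moves": [
    {"claw": 1.8, "delta_pos": [-10, 0.4, 0], "twist": 0},
    {"claw": 1.8, "delta_pos": [-47.8, 1.9, 0], "twist": 0},
    {"claw": 1.8, "delta_pos": [-47.8, 1.9, 0], "twist": 0},
    {"claw": 1.8, "delta_pos": [-47.8, 1.9, 0], "twist": 0},
    {"claw": 1.8, "delta_pos": [-47.8, 1.9, 0], "twist": 0},
    {"claw": 1.8, "delta_pos": [-47.8, 1.9, 0], "twist": 0},
    {"claw": 1.8, "delta_pos": [-47.8, 1.9, 0], "twist": 0},
    {"claw": 1.8, "delta_pos": [-47.8, 1.9, 0], "twist": 0},
    {"claw": 1.8, "delta_pos": [-47.8, 1.9, 0], "twist": 0},
    {"claw": 1.8, "delta_pos": [-47.8, 1.9, 6], "twist": 0},
    {"claw": 1.8, "delta_pos": [-47.8, 1.9, 11.1], "twist": 0},
    {"claw": 1.8, "delta_pos": [-47.8, 1.9, 11.1], "twist": 0}
  ]
}}

```text
clock: 15.95
tcp_pos: [0.6112, -0.2005, 0.1204]
orientation: [-0.006, 0.69, 0.724, -0.002]
wrist_force: [-0.9, 0.5, -0.7]
finger_gap: 0.021
```

Request:
{"fn": "play_rows", "kwargs": {
  "moves": [
    {"claw": 1.8, "delta_pos": [0, 0, 0], "twist": 0},
    {"claw": 1.8, "delta_pos": [0, 0, 0], "twist": 0}
  ]
}}

```text
clock: 16.2
tcp_pos: [0.6174, -0.2041, 0.1293]
orientation: [0.002, 0.691, 0.723, 0.001]
wrist_force: [0.2, -0.2, -1.0]
finger_gap: 0.021
```

```bash
python3 - <<'E'
from h import *
a=shot("scene",6).astype(int); p=get_state()["tcp_pos"]; print(p)
for v in range(168,190,2): print(v,a[v,240:270].max(1), "pred u", np.interp(v,*proj("scene",[[*p[:2],z] for z in(.17,.14,.11,.08,.06)]).T[::-1]).round(1))
print("hole",proj("scene",[.6151,-.2036,.05]),"tubelow",proj("scene",[*p[:2],.05]))
g=np.load("avg.npz")["scene"].max(2)
for v in range(183,193): print(v,g[v,243:267])
E
```

```text
[ 0.61597305 -0.20395373  0.12713705]
168 [ 78 119 129 130 130 126 121 112  96  77  73  78  82  85  83  84  98 121
 126 126 127 127 128 129 127 127 126 126 124 119] pred u 251.9
170 [ 85 118 128 130 130 129 128 124 114  92  85  87  85  86  84  82  93 119
 126 126 124 120 118 118 118 115 112 113 110 108] pred u 252.1
172 [ 91 111 126 129 130 128 127 127 119  96  84  84  87  86  84  82  86 103
 110 112 110 109 109 108 107 108 108 110 108 108] pred u 252.3
174 [ 88 111 133 137 133 129 128 126 115  97  86  86  87  87  84  82  82  96
 106 108 109 108 109 108 109 111 110 111 110 110] pred u 252.5
176 [ 89 110 139 145 144 141 135 132 120 102  87  86  86  87  85  82  83  94
 107 109 110 110 110 110 109 108 108 109 114 116] pred u 252.7
178 [ 86 104 136 146 146 147 147 146 140 120  94  86  87  87  86  86  82  91
 106 111 110 110 111 111 110 108 107 105 102 106] pred u 252.8
180 [ 84  93 119 134 139 144 147 148 145 132  99  86  87  90  89  87  84  97
 119 124 120 113 110 109 109 110 108 105  95  93] pred u 253.0
182 [ 85  79  81  92 110 138 144 145 144 136 104  88  88  90  91  87  85 101
 134 
[... 880 characters left out ...]
 172 171 168 155 133 116 106 103 105 109 113 124 151 167
 169 169 169 169 171 171]
187 [167 166 166 167 168 168 159 134 102  86  79  79  79  81  84 100 135 162
 170 170 169 168 169 169]
188 [169 167 166 166 167 165 151 117  79  69  72  74  73  73  75  90 126 158
 168 171 169 167 168 167]
189 [168 168 168 166 167 165 151 118  85  74  76  77  78  80  86 108 139 162
 169 171 169 169 169 167]
190 [167 168 168 168 167 167 160 141 116 100  98 100 103 108 119 141 157 167
 168 169 170 169 171 171]
191 [163 165 168 168 168 167 166 159 148 138 135 138 140 145 150 162 168 169
 168 168 168 169 170 171]
192 [142 151 161 166 168 169 167 165 164 161 160 160 163 162 165 169 169 171
 169 169 168 167 168 170]
```

Request:
{"fn": "play_rows", "kwargs": {
  "moves": [
    {"claw": 1.8, "delta_pos": [0.06, 0, 0], "twist": 0},
    {"claw": 1.8, "delta_pos": [0.06, 0, 0.7], "twist": 0},
    {"claw": 1.8, "delta_pos": [0.06, 0, 1.2], "twist": 0},
    {"claw": 1.8, "delta_pos": [0.06, 0, 1.7], "twist": 0},
    {"claw": 1.8, "delta_pos": [0.06, 0, 2.2], "twist": 0},
    {"claw": 1.8, "delta_pos": [0.06, 0, 2.2], "twist": 0}
  ]
}}

```text
clock: 17.25
tcp_pos: [0.6152, -0.203, 0.1036]
orientation: [-0.001, 0.691, 0.723, -0.0]
wrist_force: [-0.1, -0.5, -0.5]
finger_gap: 0.0212
```

Request:
{"fn": "play_rows", "kwargs": {
  "moves": [
    {"claw": 1.8, "delta_pos": [0, 0, 0.6], "twist": 0},
    {"claw": 1.8, "delta_pos": [0, 0, 1.2], "twist": 0},
    {"claw": 1.8, "delta_pos": [0, 0, 1.8], "twist": 0},
    {"claw": 1.8, "delta_pos": [0, 0, 2.4], "twist": 0},
    {"claw": 1.8, "delta_pos": [0, 0, 2.8], "twist": 0},
    {"claw": 1.8, "delta_pos": [0, 0, 3.1], "twist": 0},
    {"claw": 1.8, "delta_pos": [0, 0, 3.1], "twist": 0}
  ]
}}

```text
clock: 18.12
tcp_pos: [0.6158, -0.2032, 0.0734]
orientation: [0.0, 0.691, 0.723, 0.0]
wrist_force: [1.2, 0.2, -0.1]
finger_gap: 0.0212
```

Request:
{"fn": "play_rows", "kwargs": {
  "moves": [
    {"claw": 5, "delta_pos": [0, 0, 0], "twist": 0},
    {"claw": 5, "delta_pos": [0, 0, 0], "twist": 0},
    {"claw": 5, "delta_pos": [0, 0, 0], "twist": 0},
    {"claw": 5, "delta_pos": [0, 0, 0], "twist": 0},
    {"claw": 5, "delta_pos": [0, 0, -4], "twist": 0},
    {"claw": 5, "delta_pos": [0, 0, -10], "twist": 0},
    {"claw": 5, "delta_pos": [0, 0, -15], "twist": 0},
    {"claw": 5, "delta_pos": [0, 0, -15], "twist": 0},
    {"claw": 5, "delta_pos": [0, 0, -15], "twist": 0}
  ]
}}

```text
clock: 19.25
tcp_pos: [0.6154, -0.2031, 0.2229]
orientation: [-0.0, 0.691, 0.723, -0.0]
wrist_force: [0.1, -0.8, -0.8]
finger_gap: 0.0501
```

```bash
python3 - <<'E'
from h import *
A={c:shot(c,5) for c in I}; print(get_state()["tcp_pos"])
m={}
for c in I:
    hsv=cv2.cvtColor(A[c],cv2.COLOR_RGB2HSV); m[c]=((hsv[...,1]>75)&(hsv[...,0]<28))*1.
# top face only, from top camera: brightness separates the dark front side
r=np.s_[165:250,205:300]; k=cv2.morphologyEx(m["top"][r].astype(np.uint8),cv2.MORPH_OPEN,np.ones((5,5)))
print("rect",cv2.minAreaRect(cv2.findContours(k,0,2)[0][0]+np.array([205,165])))
X=lambda p:box(p,.14,.2,.07,.076)
print(fit([.583,.226,.215],X,{"top":(m["top"],r)}))
# bright steel bar in top
v=A["top"].astype(int); lo=(v.max(2)>135)&(v.max(2)-v.min(2)<25)
ys,xs=np.nonzero(lo[225:250,230:285]); print("bar px",np.c_[xs+230,ys+225][:60].T)
o=[cv2.resize(A[c][y:y+100,x:x+w],None,fx=3,fy=3,interpolation=3) for c,y,x,w in(("scene",140,200,130),("top",160,205,95))]
cv2.imwrite("pics/r2.png",np.hstack(o)[:,:,::-1])
E
```

```text
[ 0.61547439 -0.20310425  0.22292667]
rect ((250.3953094482422, 203.7184295654297), (45.58740234375, 64.28121185302734), 77.7352294921875)
(array([0.58034929, 0.22589574, 0.20811668]), np.float64(119.15686274509804))
bar px [[272 273 272 273 273 274 273 274 237 238 273 274 237 238 273 274 238 274
  238 239 238 239 238 239 238 239 267 239 262 263 239 240 258 239 240 239
  240 249 245 240]
 [225 225 226 226 227 227 228 228 229 229 229 229 230 230 230 230 231 231
  232 232 233 233 234 234 235 235 235 236 236 236 237 237 237 238 238 239
  239 239 240 241]]
```

View pics/r2.png

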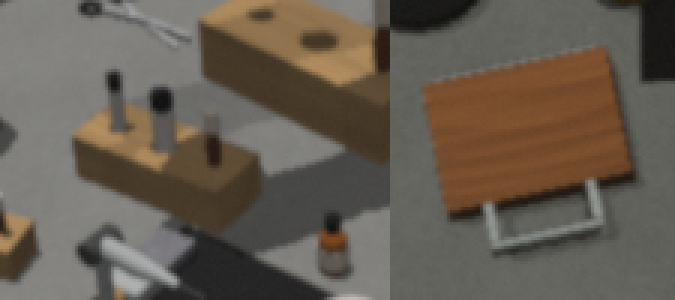

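Request:
{"fn": "play_rows", "kwargs": {
  "moves": [
    {"claw": 4, "delta_pos": [40.9, -12.9, 0], "twist": -9.5},
    {"claw": 4, "delta_pos": [40.9, -12.9, 0], "twist": -9.5},
    {"claw": 4, "delta_pos": [40.9, -12.9, 0], "twist": -9.5},
    {"claw": 4, "delta_pos": [40.9, -12.9, 0], "twist": -9.5},
    {"claw": 4, "delta_pos": [40.9, -12.9, 0], "twist": -9.5},
    {"claw": 4, "delta_pos": [40.9, -12.9, 0], "twist": -9.5},
    {"claw": 4, "delta_pos": [40.9, -12.9, 0], "twist": -9.5},
    {"claw": 4, "delta_pos": [40.9, -12.9, 0], "twist": -9.5},
    {"claw": 4, "delta_pos": [40.9, -12.9, 0], "twist": -9.5},
    {"claw": 4, "delta_pos": [40.9, -12.9, 0], "twist": -9.5}
  ]
}}

```text
clock: 21.0
tcp_pos: [0.4686, 0.1984, 0.2232]
orientation: [0.0, 0.629, 0.777, -0.0]
wrist_force: [0.4, -0.2, -0.5]
finger_gap: 0.04
```

Request:
{"fn": "play_rows", "kwargs": {
  "moves": [
    {"claw": 4, "delta_pos": [0, 0, 5], "twist": 0},
    {"claw": 4, "delta_pos": [0, 0, 10], "twist": 0},
    {"claw": 4, "delta_pos": [0, 0, 13], "twist": 0},
    {"claw": 4, "delta_pos": [0, 0, 15], "twist": 0},
    {"claw": 4, "delta_pos": [0, 0, 17], "twist": 0},
    {"claw": 4, "delta_pos": [0, 0, 17.2], "twist": 0},
    {"claw": 4, "delta_pos": [0, 0, 17.2], "twist": 0}
  ]
}}

```text
clock: 21.88
tcp_pos: [0.4686, 0.1988, 0.0516]
orientation: [0.0, 0.629, 0.777, 0.0]
wrist_force: [0.3, 0.3, 0.4]
finger_gap: 0.0399
```

Request:
{"fn": "play_rows", "kwargs": {
  "moves": [
    {"claw": 0.5, "delta_pos": [0, 0, 0], "twist": 0},
    {"claw": 0.5, "delta_pos": [0, 0, 0], "twist": 0},
    {"claw": 0.5, "delta_pos": [0, 0, 0], "twist": 0},
    {"claw": 0.5, "delta_pos": [0, 0, 0], "twist": 0},
    {"claw": 0.5, "delta_pos": [0, 0, 0], "twist": 0}
  ],
  "force": 30
}}

```text
clock: 22.5
tcp_pos: [0.4736, 0.2005, 0.0536]
orientation: [0.004, 0.629, 0.778, 0.004]
wrist_force: [8.8, 1.2, -1.3]
finger_gap: 0.009
```

Request:
{"fn": "play_rows", "kwargs": {
  "moves": [
    {"claw": 0.5, "delta_pos": [0, 0.5, 0], "twist": 0},
    {"claw": 0.5, "delta_pos": [0, 0.55, -0.8], "twist": 0},
    {"claw": 0.5, "delta_pos": [0, 0.6, -1.6], "twist": 0},
    {"claw": 0.5, "delta_pos": [0, 0.7, -2.4], "twist": 0},
    {"claw": 0.5, "delta_pos": [0, 0.85, -3.2], "twist": 0},
    {"claw": 0.5, "delta_pos": [0, 1.2, -4.8], "twist": 0},
    {"claw": 0.5, "delta_pos": [0, 1.7, -6.3], "twist": 0},
    {"claw": 0.5, "delta_pos": [0, 2.4, -7.8], "twist": 0},
    {"claw": 0.5, "delta_pos": [0, 3.1, -9.2], "twist": 0},
    {"claw": 0.5, "delta_pos": [0, 3.1, -9.2], "twist": 0}
  ]
}}

```text
clock: 23.75
tcp_pos: [0.4971, 0.2055, 0.1439]
orientation: [-0.0, 0.629, 0.778, -0.001]
wrist_force: [-2.4, -3.2, -1.1]
finger_gap: 0.0093
```

Request:
{"fn": "play_rows", "kwargs": {
  "moves": [
    {"claw": 0.5, "delta_pos": [0, 0.9, -1.3], "twist": 0},
    {"claw": 0.5, "delta_pos": [0, 1.9, -2.6], "twist": 0},
    {"claw": 0.5, "delta_pos": [0, 3.0, -3.8], "twist": 0},
    {"claw": 0.5, "delta_pos": [0, 4.2, -4.85], "twist": 0},
    {"claw": 0.5, "delta_pos": [0, 5.5, -5.8], "twist": 0},
    {"claw": 0.5, "delta_pos": [0, 6.2, -6.2], "twist": 0},
    {"claw": 0.5, "delta_pos": [0, 6.9, -6.65], "twist": 0},
    {"claw": 0.5, "delta_pos": [0, 6.9, -6.65], "twist": 0},
    {"claw": 0.5, "delta_pos": [0, 6.9, -6.65], "twist": 0},
    {"claw": 0.5, "delta_pos": [0, 6.9, -6.65], "twist": 0}
  ]
}}

```text
clock: 25.0
tcp_pos: [0.5631, 0.2196, 0.2124]
orientation: [-0.0, 0.629, 0.778, -0.001]
wrist_force: [-10.8, -7.6, 16.6]
finger_gap: 0.0085
```

```bash
python3 - <<'E'
from h import *
s=get_state(); p=s["tcp_pos"]; print(p,s["wrist_force"],s["finger_gap"],abs(s["qvel"]).max())
xv=np.array([.978,.2085]); 
for b0,z0 in(((.4736,.2005),.0536),((.4686,.1988),.0516)):
    d=(p[:2]-b0)@xv; h=p[2]-z0; print("deg",np.degrees(2*np.arctan2(d,h)), d,h)
a=shot("scene",3)[120:300,290:460]; b=shot("top",3)[130:270,190:400]
cv2.imwrite("pics/f.png",np.hstack([cv2.resize(a,(425,450),interpolation=3),np.pad(cv2.resize(b,(375,250),interpolation=3),((0,200),(0,0),(0,0)))])[:,:,::-1])
E
```

```text
[0.56314469 0.21957265 0.21238769] [-10.8477169   -7.57473195  16.63056687] 0.008487007036377994 0.002479997695567799
deg 59.93244884928978 0.0915513524637199 0.15878769089330014
deg 62.09672491808819 0.0967958024637199 0.16078769089330014
```

View pics/f.png

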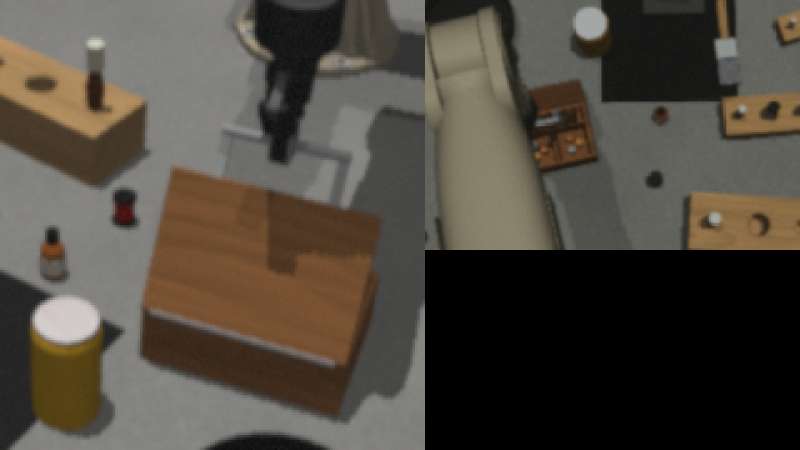

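Request:
{"fn": "play_rows", "kwargs": {
  "moves": [
    {"claw": 0.5, "delta_pos": [0, -0.1, -0.2], "twist": 0},
    {"claw": 0.5, "delta_pos": [0, -0.1, -0.2], "twist": 0},
    {"claw": 0.5, "delta_pos": [0, -0.1, -0.2], "twist": 0},
    {"claw": 0.5, "delta_pos": [0, -0.1, -0.2], "twist": 0},
    {"claw": 0.5, "delta_pos": [0, -0.1, -0.2], "twist": 0}
  ]
}}

```text
clock: 25.92
tcp_pos: [0.5632, 0.2196, 0.2125]
orientation: [-0.0, 0.629, 0.778, -0.001]
wrist_force: [-5.2, -4.9, 6.9]
finger_gap: 0.0086
```

```bash
python3 - <<'E'
from h import *
s=get_state(); print(s["tcp_pos"],s["wrist_force"],s["finger_gap"])
xv=np.array([.978,.2085,0]);yv=np.array([-.2085,.978,0]);z=np.array([0,0,1.])
for H in(np.array([.6488,.2405,.07]),np.array([.655,.242,.07])):
  for d in(52,56,60,64,68):
    t=np.radians(d);e=-np.cos(t)*xv+np.sin(t)*z;n=np.sin(t)*xv+np.cos(t)*z
    print(d,[proj("scene",H+e*.14+n*.006+k*yv).round(1)[0] for k in(-.1,.1)],"bar",(H+e*.185+n*.003).round(3))
print("obs 358.8,187.2  442.8,206.4")
print("hinge line pred",[proj("scene",H+z*.006+k*yv).round(1)[0] for k in(-.1,.1)],"obs 348,242  ")
E
```

```text
[0.56317308 0.21959929 0.21253481] [-5.23407403 -4.87769124  6.93474419] 0.00859055250869333
52 [array([360.5, 184.8]), array([443.6, 205.3])] bar [0.54  0.217 0.218]
56 [array([359.5, 184.9]), array([443.2, 205.5])] bar [0.55  0.219 0.225]
60 [array([358.4, 185.2]), array([442.7, 205.9])] bar [0.561 0.222 0.232]
64 [array([357.2, 185.7]), array([442.1, 206.7])] bar [0.572 0.224 0.238]
68 [array([355.9, 186.6]), array([441.5, 207.8])] bar [0.584 0.227 0.243]
52 [array([359.7, 186.3]), array([443.1, 206.9])] bar [0.546 0.219 0.218]
56 [array([358.6, 186.3]), array([442.7, 207.1])] bar [0.556 0.221 0.225]
60 [array([357.5, 186.6]), array([442.2, 207.6])] bar [0.567 0.223 0.232]
64 [array([356.3, 187.2]), array([441.6, 208.4])] bar [0.578 0.226 0.238]
68 [array([355. , 188.1]), array([440.9, 209.5])] bar [0.59  0.228 0.243]
obs 358.8,187.2  442.8,206.4
hinge line pred [array([346.1, 240.9]), array([428.2, 264.5])] obs 348,242
```

```bash
python3 - <<'E'
from workcell import env
print(env.hand_in())
E
```

```text
the job is handed in; nothing more can be done
None
```

I put the slim tube and then the wide tube cap up in their holes in the middle-sized block and let both go. I then gripped the pull bar, raised the lid, and handed the job in at about 26 s still holding it open.

**Last checks:**
- **Lid angle:** the lid was still. The gripper's path puts it at about 60–62°, and the lid corners in the scene camera fit about 56–60°. Both are inside 52–68°.
- **Grip:** the gap between the fingers on the 10 mm bar read 8.6 mm. The arm was pressing the lid inward with about 20 N at first, and I eased that to about 10 N.
- **Tubes:** the picture taken after the second release shows both fully down and upright. I did not measure their depth afterwards.
- **Bystanders:** I saw no sign of any being moved, but I did not measure them after the run.

**What disagreed:**
- When gripped, the bar lay about 5 mm farther back than my camera estimate, so I shifted the lifting arc to match.
- The two cameras differed by up to 8 mm on where the tubes stood. I used the top view, and both went in with no sideways force to speak of.

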